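Brace a tin in its shipping carton with shims and a wedge

TASK

Swing the half-open flap of the carton fully back, then stand flat wooden shims upright on the carton's floor against its near wall, as many as it takes (one or two) for the wedge to close the rest of the gap to the tin, and push the wedge in, thin end down and sloping face to the tin, until it jams by feel, well into the gap but clear of the floor (if it reaches the floor, add a shim). Finish while still holding the wedge firmly pressed down in the tight stack, not letting go. Leave unused shims in the rack and do not disturb the other things on the counter.

Things in the scene. Friction and masses are not known exactly. Their poses are not given: they have to be found in the camera images.
- carton: Cardboard carton fixed to the counter, outer 170 mm long (own x), 122 mm wide (own y), 70 mm high, walls and floor 5 mm thick. Origin: centre of the underside; own x points away from the robot, so the near wall is at own -x. Three flaps are already folded back outside; the fourth is the joint flap.
- gap_floor (a point): Point on the carton's inner floor at the foot of the inner face of its near wall, middle of the width; axes as the carton. The gap runs from here along own +x to the tin's near face.
- flap (a joint): Hinge of the half-open flap, a 166 x 55 mm, 3 mm thick panel on the long wall at the carton's own -y side (hinge line along own x, 60.5 mm from the middle, 71.5 mm above the counter). 0 = closed, level over the carton; 1.57 = upright; 2.6 = stop, hanging outside. Starts at 0.7 to 1.1 and stays where it is left (0.03 N m). Fully back: beyond 1.9 rad.
- flap_edge (a point): Middle of the flap's free edge, 55 mm from the hinge.
- tin: Square metal tin, 85 mm long (own x), 92 mm wide, 64 mm tall plus a round 5 mm lid, with a plywood divider behind it; fixed in the carton, it does not move. Origin: foot of its near face, mid-width, on the carton's inner floor; own x points away from the gap, parallel to the carton's x. The gap from near wall to tin is 26 to 44 mm wide.
- rack: Plywood rack fixed to the counter, 180 mm long (own x), 80 mm wide, 24 mm high, with four slots 14 x 54 mm, 15 mm deep, in a row along own x at -66, -22, 22 and 66 mm. The three shims and the wedge stand in the slots in any order, their own x along the rack's x. Origin: centre of the underside.
- shim_a: Loose flat shim of bare light wood with parallel faces, 10 mm thick (own x), 50 mm wide (own y), 95 mm tall (z), 30 g; starts upright in a slot of the rack. The three shims are alike. Origin: centre of the underside.
- shim_b: Loose flat shim of bare light wood with parallel faces, 10 mm thick (own x), 50 mm wide (own y), 95 mm tall (z), 30 g; starts upright in a slot of the rack. The three shims are alike. Origin: centre of the underside.
- shim_c: Loose flat shim of bare light wood with parallel faces, 10 mm thick (own x), 50 mm wide (own y), 95 mm tall (z), 30 g; starts upright in a slot of the rack. The three shims are alike. Origin: centre of the underside.
- wedge: Loose one-sided wooden wedge, 50 mm wide (own y), 110 mm tall, 70 g, in a rack slot, thin end down, its top leaning some 6 degrees to +x. Straight face: plane own x = -6 mm. Its sloping face, on own +x, runs from x = 2 mm at the foot to 26 mm at 80 mm up (0.3 mm per mm); above that a 32 mm thick, 30 mm tall block to grip by its 50 mm width or press on. Origin: underside, 6 mm inside the straight face, mid-width.
- bowl: Bystander: steel bowl, 150 mm across, 60 mm high. Origin: centre of the underside.
- small_bowl: Bystander: steel bowl, 100 mm across, 42 mm high. Origin: centre of the underside.
- jar: Bystander: small amber jar, 64 mm across, 75 mm tall. Origin: centre of the underside.
- jar2: Bystander: glass jar, 76 mm across, 110 mm tall. Origin: centre of the underside.
- spoon: Bystander: steel spoon lying on the counter. Origin: underside.
- mug: Bystander: white mug, 80 mm across, 90 mm tall. Origin: centre of the underside.
- pot: Bystander: small steel can, 60 mm across, 60 mm tall. Origin: centre of the underside.
Not all that is in view belongs to the job. What is shaped like the shim_b but pink or purple is not meant.

How it is judged:
On the way, in this order (a step that is already met when the one before it is completed fails the run):
1. the flap is swung back past upright (beyond 1.9 rad) (value of joint flap above 1.9 rad), for 0.2 s.
2. at least one shim stands upright on the carton floor in the gap (((x of shim_a in the frame of gap_floor between 0.002 and 0.05 m and y of shim_a in the frame of gap_floor between -0.025 and 0.025 m and z of shim_a in the frame of gap_floor between -0.003 and 0.005 m and angle between shim_a's own z axis and vertical below 0.15 rad and angle between the x axis of shim_a and the x axis of carton, either way round below 0.2 rad) or (x of shim_b in the frame of gap_floor between 0.002 and 0.05 m and y of shim_b in the frame of gap_floor between -0.025 and 0.025 m and z of shim_b in the frame of gap_floor between -0.003 and 0.005 m and angle between shim_b's own z axis and vertical below 0.15 rad and angle between the x axis of shim_b and the x axis of carton, either way round below 0.2 rad) or (x of shim_c in the frame of gap_floor between 0.002 and 0.05 m and y of shim_c in the frame of gap_floor between -0.025 and 0.025 m and z of shim_c in the frame of gap_floor between -0.003 and 0.005 m and angle between shim_c's own z axis and vertical below 0.15 rad and angle between the x axis of shim_c and the x axis of carton, either way round below 0.2 rad))), for 0.2 s.
At the end, for the whole second after the job is handed in: Flap past 1.75 rad. Shims upright (0.15 rad) on the floor in the gap, or still in the rack (30 mm). Wedge upright (0.2 rad) in the gap, slope to the tin, 25 mm from its middle, foot 2 to 56 mm above the floor, pressing over 1 N on tin and on a seated shim; fingers on it with over 2 N; at rest (value of joint flap above 1.75 rad and ((x of shim_a in the frame of gap_floor between 0.002 and 0.05 m and y of shim_a in the frame of gap_floor between -0.025 and 0.025 m and z of shim_a in the frame of gap_floor between -0.003 and 0.005 m and angle between shim_a's own z axis and vertical below 0.15 rad and angle between the x axis of shim_a and the x axis of carton, either way round below 0.2 rad) or distance of shim_a from where it was at the start of the episode below 0.03 m) and ((x of shim_b in the frame of gap_floor between 0.002 and 0.05 m and y of shim_b in the frame of gap_floor between -0.025 and 0.025 m and z of shim_b in the frame of gap_floor between -0.003 and 0.005 m and angle between shim_b's own z axis and vertical below 0.15 rad and angle between the x axis of shim_b and the x axis of carton, either way round below 0.2 rad) or distance of shim_b from where it was at the start of the episode below 0.03 m) and ((x of shim_c in the frame of gap_floor between 0.002 and 0.05 m and y of shim_c in the frame of gap_floor between -0.025 and 0.025 m and z of shim_c in the frame of gap_floor between -0.003 and 0.005 m and angle between shim_c's own z axis and vertical below 0.15 rad and angle between the x axis of shim_c and the x axis of carton, either way round below 0.2 rad) or distance of shim_c from where it was at the start of the episode below 0.03 m) and x of wedge in the frame of gap_floor between 0.01 and 0.05 m and y of wedge in the frame of gap_floor between -0.025 and 0.025 m and z of wedge in the frame of gap_floor between 0.002 and 0.056 m and angle between wedge's own z axis and vertical below 0.2 rad and angle between the x axis of wedge and the x axis of carton, either way round below 0.25 rad and x of gap_floor in the frame of wedge below 0 m and (((x of shim_a in the frame of gap_floor between 0.002 and 0.05 m and y of shim_a in the frame of gap_floor between -0.025 and 0.025 m and z of shim_a in the frame of gap_floor between -0.003 and 0.005 m and angle between shim_a's own z axis and vertical below 0.15 rad and angle between the x axis of shim_a and the x axis of carton, either way round below 0.2 rad) and contact force between wedge and shim_a above 1 N) or ((x of shim_b in the frame of gap_floor between 0.002 and 0.05 m and y of shim_b in the frame of gap_floor between -0.025 and 0.025 m and z of shim_b in the frame of gap_floor between -0.003 and 0.005 m and angle between shim_b's own z axis and vertical below 0.15 rad and angle between the x axis of shim_b and the x axis of carton, either way round below 0.2 rad) and contact force between wedge and shim_b above 1 N) or ((x of shim_c in the frame of gap_floor between 0.002 and 0.05 m and y of shim_c in the frame of gap_floor between -0.025 and 0.025 m and z of shim_c in the frame of gap_floor between -0.003 and 0.005 m and angle between shim_c's own z axis and vertical below 0.15 rad and angle between the x axis of shim_c and the x axis of carton, either way round below 0.2 rad) and contact force between wedge and shim_c above 1 N)) and contact force between wedge and tin above 1 N and contact force between wedge and the fingers above 2 N and linear speed of wedge below 0.01 m/s); the arm keeps its last pose, push and grip.
It fails at once if a bystander is moved more than 30 mm (distance of any of bowl, small_bowl, jar, jar2, spoon, mug, pot from where it was at the start of the episode above 0.03 m).
It also fails if it takes over 72 s, if anything falls off the work surface, if the arm or the gripper's body presses on something with over 40 N, if the wrist force passes 120 N, or if a joint passes its speed limit or range.

ROBOT

A 6-joint arm with a two-finger parallel gripper is mounted at the origin on the work surface. World frame = base frame: x ahead of the robot, y to its left, z up, the work surface at z = 0. Lengths are in m, angles in rad, forces in N, time in s.
With the tool pointing down it reaches from about 0.275 to 0.825 m from the base axis. Payload 4.9 kg.
Tool frame: the origin (TCP) lies on the centre line of the jaws, within the pads' length; the fingertips stand 17 mm ahead of it and the grasp point (between the pads) lies 2 mm behind it; z points along the fingers, y is the direction in which the jaws open and shut (so a half turn about z gives the same grasp; the last joint's range is limited). The gripper opens to 85 mm and grips with 20 to 120 N. Pads are 22 mm wide; open, the fingers measure 114 mm over their backs; the gripper's body (76 mm by 85 mm) begins 54 mm behind the grasp point. The pads swing forward as they close: fully open they stand 13 mm farther back than shut.
Start: joints at [-1.35, 0.326, -0.193, 1.052, 0, 1.437], TCP at [0.191, -0.516, 0.248] pointing down, gripper open.
Joint ranges: [-2.65, 2.65], [-0.97, 1.79], [-1.3, 1.35], [-1.93, 2.1], [-1.47, 1.37], [-3.14, 3.14]. Speed limits (rad/s): [2.57, 2.57, 3.14, 3.14, 3.14, 3.14].

INTERFACE

Orientations are given as a unit quaternion [x, y, z, w].
In Python, from station import bot gives the robot as it stands. Calls block until the motion is done:
- bot.movep(position, orientation): joint-space move of the TCP to a pose.
- bot.movel(position, frame=None, max_speed=0.15, contact_N=None): straight line of the TCP; frame=None keeps the orientation; max_speed is the mean speed in m/s. With contact_N (N) it stops when the force on the tool has changed by that much, and returns True; else False.
- bot.goto_joints(angles): joint-space move.
- bot.grip(opening): finger opening in m; the grip force is fixed at half the most; returns when the fingers have stopped.
- bot.dwell(seconds).
- bot.inverse_kinematics(position, orientation): joint angles nearest the present ones, or None.
- bot.capture(name): name is "side" or "top"; returns a dict with "image" (400x640x3 uint8, red, green, blue), "camera_matrix" (3x3 intrinsics, pixels), "k1" (the pictures are not rectified: a ray, as slopes to the right and down, at radius r is drawn at 1 + k1 r^2 times it, then the intrinsics apply), "R" (3x3) and "t" (3): a world point X has camera coordinates R X + t. Camera axes: x right, y down, z forward; pixel columns grow to the right and rows downward; lengths in m; the calibration is good to about 2 mm. A picture is of the moment at which its call begins. There is no depth.
A pose or a line that the arm cannot do raises bot.IKError and nothing moves.
- bot.hand_in(): hands the job in, once; it reports no verdict.
Readings, each from a call of its own:
- bot.current_clock(): time.
- bot.current_q(): joint angles.
- bot.current_joint_vel(): joint speeds.
- bot.current_tau(): joint torques, N m.
- bot.current_tcp_pos(): TCP position.
- bot.current_tcp_rot(): TCP orientation.
- bot.current_ft_force(): force on the tool from outside, world axes, zero at the start.
- bot.current_torque(): the same for the moment, N m.
- bot.current_finger_gap(): finger opening in m.
Only numpy, scipy, OpenCV 4.12 (cv2) and the standard library are available. Lean on these libraries where they do the work, as an engineer would, in place of code of your own. Each camera call takes 0.05 s, during which the arm holds its last target.

## Working session

There is one attempt and no reset: what is moved stays moved. The work goes in short steps, each a Python script; the robot and the scene stay as the last script left them, time stands still between calls to the robot, and variables do not carry over. Pictures are saved under pics/ and viewed, and the job is handed in when it is done.

```bash
ls; mkdir -p pics; python3 - <<'E'
from station import bot
import cv2,json,numpy as np
for n in("side","top"):
    c=bot.capture(n)
    cv2.imwrite(f"pics/{n}0.png",c["image"][:,:,::-1])
    print(n,c["camera_matrix"],c["k1"],c["R"],c["t"])
    np.savez(f"cam_{n}.npz",K=c["camera_matrix"],k1=c["k1"],R=c["R"],t=c["t"])
print(bot.current_clock(),bot.current_tcp_rot(),bot.current_finger_gap())
E
```

```text
pics
side [[431.13801301   0.         323.26180928]
 [  0.         431.13801301 199.19073305]
 [  0.           0.           1.        ]] -0.10072882526858155 [[ 0.86748564 -0.4973234   0.01175202]
 [-0.32501605 -0.58449669 -0.74345692]
 [ 0.37660754  0.6411186  -0.66868057]] [-0.5149387   0.18373349  1.21948598]
top [[370.35959201   0.         314.39431531]
 [  0.         370.35959201 201.15532325]
 [  0.           0.           1.        ]] -0.06641612141916373 [[ 2.69848234e-02 -9.99635843e-01 -1.58107638e-05]
 [-9.94137048e-01 -2.68347287e-02 -1.04744579e-01]
 [ 1.04706011e-01  2.84223203e-03 -9.94499157e-01]] [-0.10010844  0.54928672  1.01020967]
0.1 [ 9.84306809e-01  1.76463866e-01 -3.23338241e-05 -7.79845942e-04] 0.08552634109388078
```

View pics/side0.png

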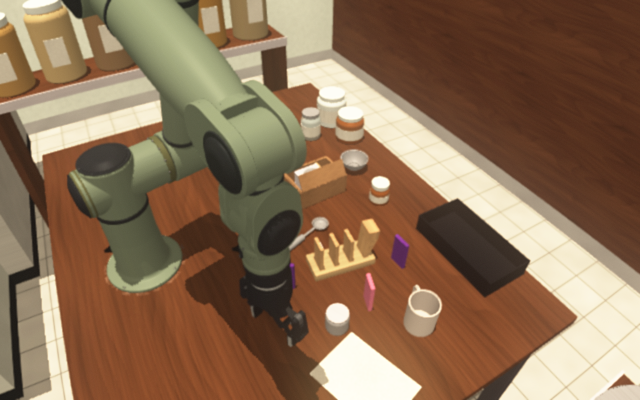

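View pics/top0.png

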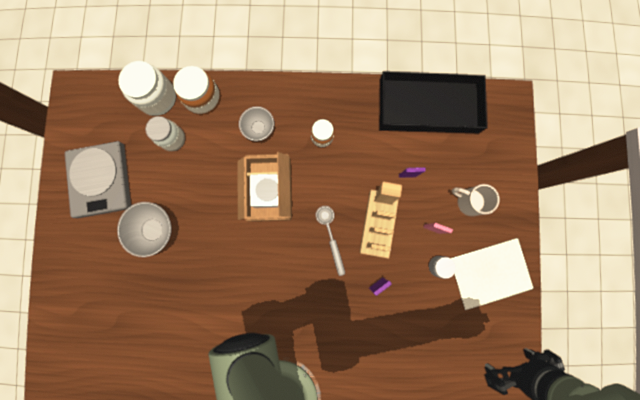

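```bash
python3 - <<'E'
import cv2
a=cv2.imread('pics/top0.png')
cv2.imwrite('pics/c1.png',cv2.resize(a[140:230,220:320],None,fx=6,fy=6,interpolation=cv2.INTER_CUBIC))
cv2.imwrite('pics/c2.png',cv2.resize(a[160:300,320:460],None,fx=4.2,fy=4.2,interpolation=cv2.INTER_CUBIC))
b=cv2.imread('pics/side0.png')
cv2.imwrite('pics/c3.png',cv2.resize(b[140:310,270:430],None,fx=3.5,fy=3.5,interpolation=cv2.INTER_CUBIC))
E
```

```text
(no output)
```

View pics/c1.png

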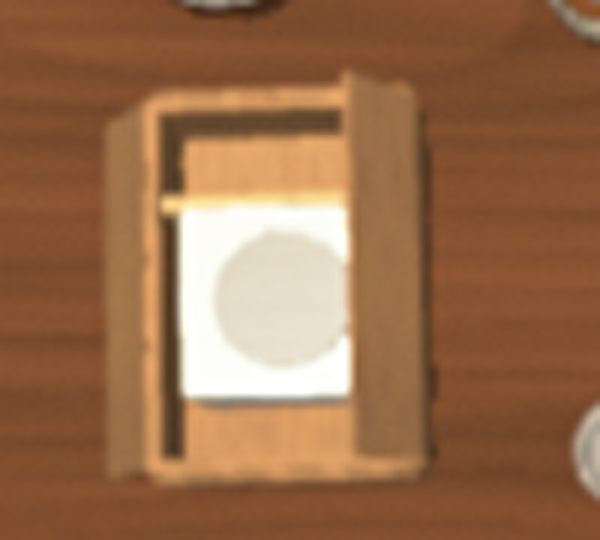

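View pics/c2.png

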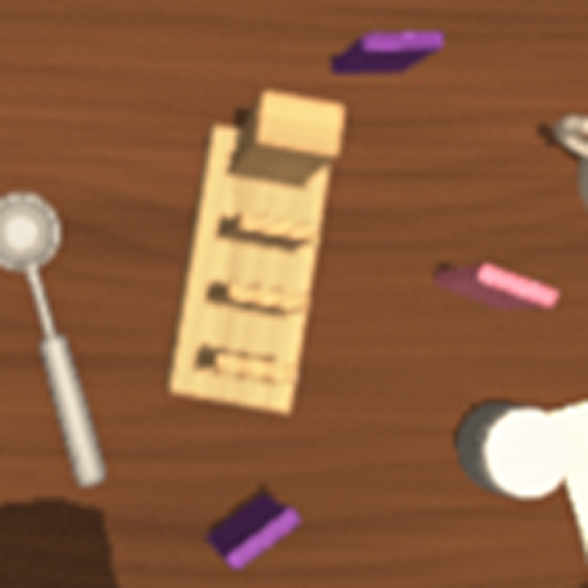

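View pics/c3.png

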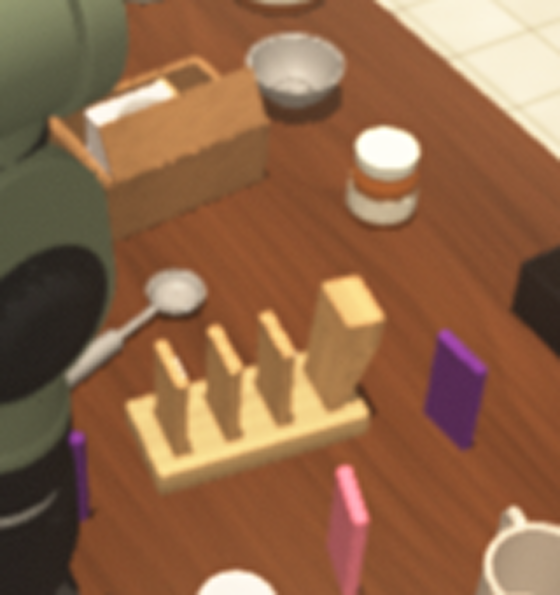

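```bash
cat > h.py <<'E'
import numpy as np,cv2
from scipy.optimize import least_squares
from scipy.spatial.transform import Rotation as Rn
CAM={n:dict(np.load(f'cam_{n}.npz')) for n in('side','top')}
def proj(n,X):
    c=CAM[n];X=np.atleast_2d(X);p=X@c['R'].T+c['t'];s=p[:,:2]/p[:,2:];r2=(s**2).sum(1,keepdims=True)
    s=s*(1+c['k1']*r2);return s*c['K'][0,0]+c['K'][:2,2]
def unproj(n,uv,z):
    c=CAM[n];m=(np.array(uv,float)-c['K'][:2,2])/c['K'][0,0];s=m.copy()
    for _ in range(20): s=m/(1+c['k1']*(s@s))
    d=c['R'].T@np.r_[s,1];o=-c['R'].T@c['t'];return o+d*(z-o[2])/d[2]
def crop(uc,off,s): return (np.array(uc,float)+.5)/s-.5+np.array(off)
def fit2(obs,x0):
    # obs: list (cam,uv,local xyz); pose x,y,yaw on table
    def W(p,l): 
        c,s=np.cos(p[2]),np.sin(p[2]);return np.array([p[0]+c*l[0]-s*l[1],p[1]+s*l[0]+c*l[1],l[2]])
    f=lambda p:np.concatenate([proj(n,W(p,l))[0]-uv for n,uv,l in obs])
    r=least_squares(f,x0,loss='soft_l1');return r.x,f(r.x).reshape(-1,2)
def loc(p,l):
    c,s=np.cos(p[2]),np.sin(p[2]);l=np.atleast_2d(l)
    return np.c_[p[0]+c*l[:,0]-s*l[:,1],p[1]+s*l[:,0]+c*l[:,1],l[:,2]]
E
python3 - <<'E'
from h import *
t1=lambda *u:crop(u,(220,140),6);t2=lambda *u:crop(u,(320,160),4.2);s3=lambda *u:crop(u,(270,140),3.5)
ob=[('top',t1(150,478),(-.085,.061,.07)),('top',t1(425,470),(-.085,-.061,.07)),('top',t1(148,93),(.085,.061,.07)),
('side',s3(268,175),(.085,-.061,0)),('side',s3(118,238),(-.085,-.061,0)),('side',s3(50,118),(-.085,.061,.07)),('side',s3(108,188),(-.085,-.061,.07))]
p,r=fit2(ob,[.5,.1,0]);print(p,r.round(1))
ob=[('top',t2(213,125),(.09,.04,.024)),('top',t2(170,390),(-.09,.04,.024)),('top',t2(291,411),(-.09,-.04,.024)),
('side',s3(127,403),(-.09,.04,.024)),('side',s3(163,475),(-.09,-.04,.024)),('side',s3(368,410),(.09,-.04,.024)),('side',s3(163,490),(-.09,-.04,.0))]
p,r=fit2(ob,[.5,-.2,0]);print(p,r.round(1))
E
```

```text
[0.58517982 0.04409454 0.05634462] [[ 0.3 -1.2]
 [-0.2 -1.2]
 [ 0.1  0.9]
 [-0.8  1.3]
 [-0.9  1.6]
 [-0.9 -0.9]
 [ 1.5 -0.4]]
[ 0.4961023  -0.26791937 -0.13884273] [[-0.7 -0.3]
 [-0.2 -0.2]
 [-0.7 -0.5]
 [-0.1  0.1]
 [-0.2  0.5]
 [ 0.5  0.5]
 [-0.2  1.6]]
```

```bash
cat >> h.py <<'E'
def overlay(img,n,off,size,s,polys,out):
    x,y=off;w,h=size
    a=cv2.resize(img[y:y+h,x:x+w],None,fx=s,fy=s,interpolation=cv2.INTER_CUBIC)
    for P,col in polys:
        q=(proj(n,P)-np.array(off)+.5)*s-.5
        cv2.polylines(a,[np.round(q*8).astype(np.int32)],True,col,1,cv2.LINE_AA,3)
    cv2.imwrite(out,a)
def box(p,x0,x1,y0,y1,z0,z1,R=None):
    r=lambda z:loc(p,[(x0,y0,z),(x1,y0,z),(x1,y1,z),(x0,y1,z)])
    return [r(z0),r(z1)]
E
cat > ov.py <<'E'
from h import *
import sys
cp=eval(sys.argv[1]);rp=eval(sys.argv[2]);th=float(sys.argv[3]);tx=float(sys.argv[4]);tag=sys.argv[5]
c=[]
for b in box(cp,-.085,.085,-.061,.061,0,.07): c.append((b,(0,255,0)))
c.append((box(cp,-.08,.08,-.056,.056,.07,.07)[0],(0,255,255)))
c.append((loc(cp,[(x,-.0605+d*np.cos(th),.0715+d*np.sin(th)) for x,d in((-.083,0),(.083,0),(.083,.055),(-.083,.055))]),(255,0,255)))
c.append((loc(cp,[(-.08+tx+x,y,.069) for x,y in((0,-.046),(.085,-.046),(.085,.046),(0,.046))]),(255,0,0)))
r=[(b,(0,255,0)) for b in box(rp,-.09,.09,-.04,.04,0,.024)]
for x in(-.066,-.022,.022,.066): r.append((box(rp,x-.007,x+.007,-.027,.027,.024,.024)[0],(255,0,255)))
for x in(-.066,-.022,.022): r.append((box(rp,x-.005,x+.005,-.025,.025,.104,.104)[0],(255,0,0)))
for n in('top','side'):
    im=cv2.imread(f'pics/{n}0.png')
    o=[((220,140),(100,90),6),((320,160),(140,140),4.2)] if n=='top' else [((270,140),(110,110),5.4),((290,190),(110,110),5.4)]
    for k,(off,sz,s) in enumerate(o): overlay(im,n,off,sz,s,(c,r)[k],f'pics/ov{tag}_{n}{k}.png')
E
python3 ov.py "[.5852,.0441,.0563]" "[.4961,-.2679,-.1388]" 0.9 .035 a
python3 -c "
import cv2,numpy as np
a=[cv2.imread(f'pics/ova_{k}.png') for k in('top0','side0','top1','side1')]
a=[cv2.resize(x,(594,594*x.shape[0]//x.shape[1])) for x in a]
"
```

```text
(no output)
```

View pics/ova_top0.png

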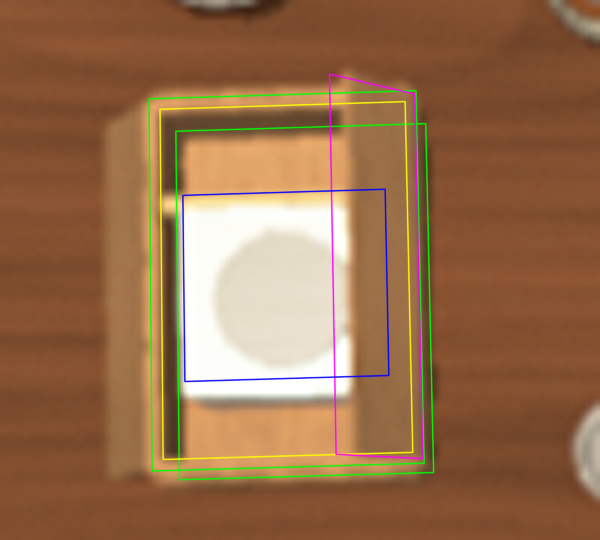

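View pics/ova_side0.png

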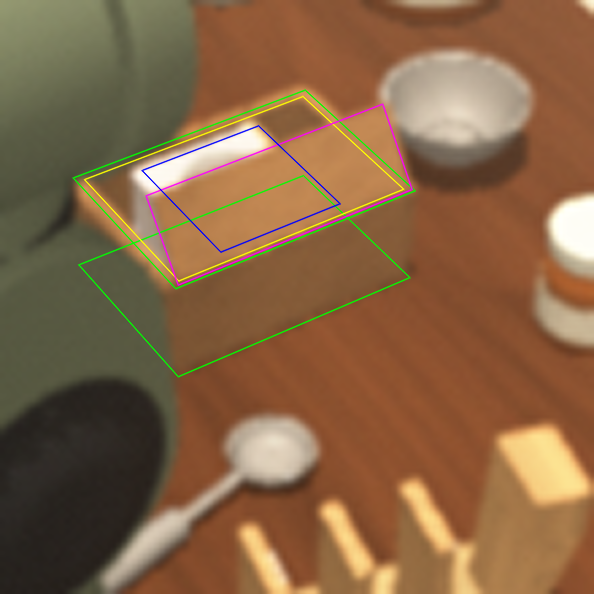

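View pics/ova_top1.png

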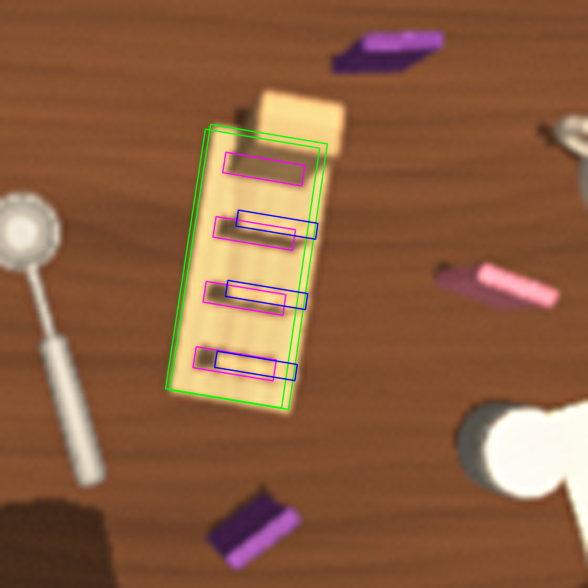

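View pics/ova_side1.png

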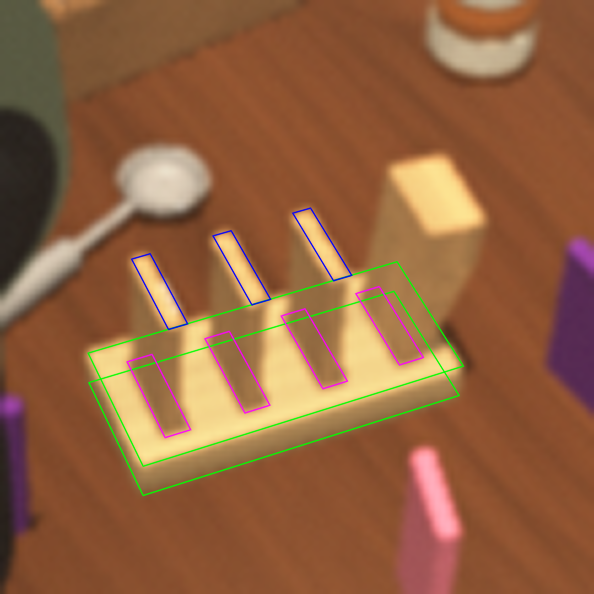

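```bash
cat > mv.py <<'E'
from station import bot
from h import *
def down(a,tilt=None):
    """tool down, jaw axis at yaw a; """
    R=np.array([[-np.sin(a),np.cos(a),0],[np.cos(a),np.sin(a),0],[0,0,-1.]]).T
    R=np.c_[[-np.sin(a),np.cos(a),0],[np.cos(a),np.sin(a),0],[0,0,-1.]]
    return Rn.from_matrix(R).as_quat()
E
python3 - <<'E'
from mv import *
cp=[.583,.044,.04]
for a in(np.pi/2+.04,-np.pi/2+.04):
    print(down(a), bot.inverse_kinematics(loc(cp,[(0.0,.02,.25)])[0],down(a)),bot.inverse_kinematics(loc(cp,[(0.0,-.1,.09)])[0],down(a)))
    print(bot.inverse_kinematics([.55,-.27,.2],down(a-.18)))
E
python3 - <<'E'
import cv2
a=cv2.imread('pics/top0.png')
cv2.imwrite('pics/c4.png',cv2.resize(a[148:224,232:296],None,fx=7.8,fy=7.8,interpolation=cv2.INTER_LANCZOS4))
E
```

```text
[-0.01999867  0.99980001  0.          0.        ] [-0.01653242  0.39145687 -0.09207698  1.08726248  0.         -0.05653242] [-0.22012245  0.54377112 -0.2904746   0.73655061  0.         -0.26012245]
[-0.5767635   0.47499461 -0.09285203  1.00294969  0.         -0.4367635 ]
[0.99980001 0.01999867 0.         0.        ] [-0.01653242  0.39145687 -0.09207698  1.08726248  0.          3.08506023] [-0.22012245  0.54377112 -0.2904746   0.73655061  0.          2.8814702 ]
[-0.5767635   0.47499461 -0.09285203  1.00294969  0.          2.70482915]
```

View pics/c4.png

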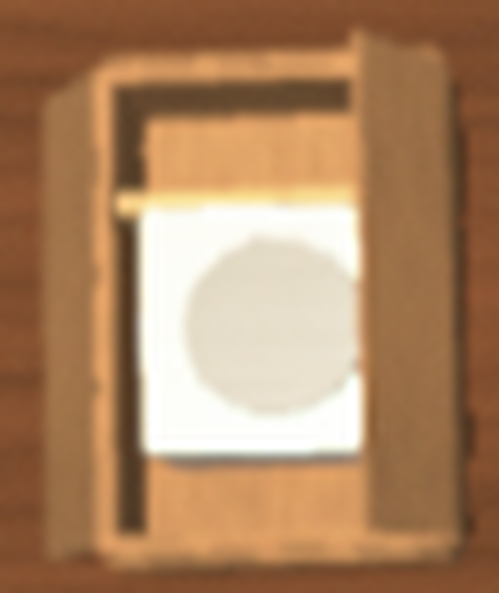

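```bash
python3 - <<'E'
from h import *
t=lambda *u:crop(u,(232,148),7.8)
for nm,u,z in(('nl',(118,535),.07),('fl',(115,83),.07),('nr rim out',(460,552),.07),('nl rim out',(98,560),.07),('fr',(350,80),.07),('near in@250',(250,535),.07),('near in @360',(360,531),.07),('tin nl',(143,455),.069),('tin nr',(360,452),.069),('tin left far',(138,205),.069)):
    print(nm,unproj('top',t(*u),z).round(4))
E
```

```text
nl [0.502  0.0955 0.07  ]
fl [0.6605 0.104  0.07  ]
nr rim out [ 0.4994 -0.0227  0.07  ]
nl rim out [0.4932 0.102  0.07  ]
fr [0.6637 0.0215 0.07  ]
near in@250 [0.5033 0.0499 0.07  ]
near in @360 [0.5057 0.012  0.07  ]
tin nl [0.53   0.0883 0.069 ]
tin nr [0.5331 0.0131 0.069 ]
tin left far [0.6176 0.094  0.069 ]
```

```bash
python3 - <<'E'
from mv import *
cp=[.584,.044,.052];a=np.pi/2+.052
bot.grip(0.0)
P=lambda *l:loc(cp,[l])[0]
bot.movep(P(0,.02,.2),down(a))
bot.movel(P(0,.02,.107))
print(bot.movel(P(0,-.078,.107),max_speed=.08))
print(bot.current_ft_force(),bot.current_clock(),bot.current_tcp_pos())
bot.movel(P(0,-.06,.2))
bot.movep([.42,-.36,.27],down(a))
for n in("side","top"):
    cv2.imwrite(f"pics/{n}1.png",bot.capture(n)["image"][:,:,::-1])
print(bot.current_clock())
b=cv2.imread('pics/side1.png');t=cv2.imread('pics/top1.png')
cv2.imwrite('pics/d.png',np.hstack([cv2.resize(b[130:240,260:370],(395,395),interpolation=cv2.INTER_CUBIC),cv2.resize(t[140:250,220:330],(395,395),interpolation=cv2.INTER_CUBIC)]))
E
```

```text
False
[0.08976494 0.02116797 0.55441203] 5.5 [ 0.58804642 -0.03371568  0.10702799]
7.8333
```

View pics/d.png

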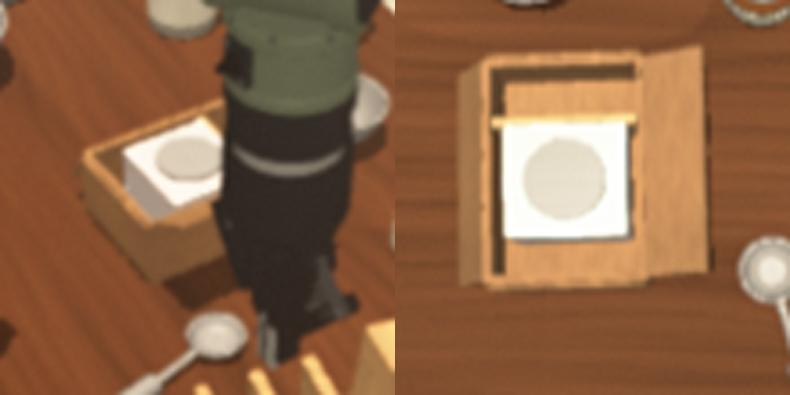

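View pics/side1.png

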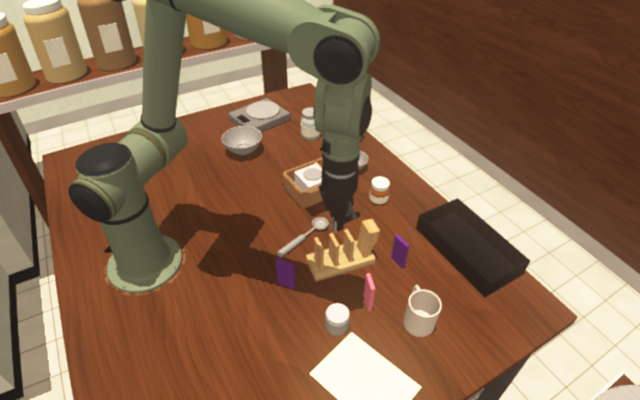

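```bash
python3 - <<'E'
from h import *
cp=[.584,.044,.052]
t=lambda *u:crop(u,(220,140),395/110)
for u in ((308,50),(313,272)): print(t(*u))
print('hinge',t(640-395,53),t(645-395,278))
for th in(1.6,1.8,1.9,2.0,2.2,2.4,2.6):
    print(th,proj('top',loc(cp,[(x,-.0605+.055*np.cos(th),.0715+.055*np.sin(th)) for x in(.083,-.083)])).round(1).tolist())
print(proj('top',loc(cp,[(x,-.0605,.0715) for x in(.083,-.083)])))
E
```

```text
[305.41139241 153.56329114]
[306.80379747 215.38607595]
hinge [287.86708861 154.39873418] [289.25949367 217.05696203]
1.6 [[287.9, 150.9], [289.0, 215.1]]
1.8 [[292.2, 150.9], [293.4, 215.0]]
1.9 [[294.2, 151.0], [295.5, 215.0]]
2.0 [[296.3, 151.1], [297.5, 215.0]]
2.2 [[300.0, 151.5], [301.3, 215.1]]
2.4 [[303.2, 152.1], [304.6, 215.2]]
2.6 [[305.8, 152.8], [307.2, 215.3]]
[[288.76603905 155.71733423]
 [289.84257808 216.47870259]]
```

```bash
python3 - <<'E'
from mv import *
rp=[.496,-.269,-.139];a=np.pi/2-.139
P=lambda *l:loc(rp,[l])[0]
bot.grip(0.075)
bot.movep(P(-.066,0,.17),down(a))
print(bot.movel(P(-.066,0,.094),contact_N=6))
f0=bot.current_ft_force()
bot.grip(0.03); print(bot.current_finger_gap(),bot.current_tcp_pos(),bot.current_ft_force()-f0)
bot.movel(P(-.066,0,.24),max_speed=.12)
for n in("side","top"):
    cv2.imwrite(f"pics/{n}2.png",bot.capture(n)["image"][:,:,::-1])
print(bot.current_clock(),bot.current_finger_gap())
b=cv2.imread('pics/side2.png');t=cv2.imread('pics/top2.png')
cv2.imwrite('pics/d.png',np.hstack([cv2.resize(b[130:290,240:400],(395,395),interpolation=cv2.INTER_CUBIC),cv2.resize(t[150:300,320:470],(395,395),interpolation=cv2.INTER_CUBIC)]))
E
```

```text
False
0.04873235443298497 [ 0.43163604 -0.2606772   0.09556042] [1.49881782 0.63550749 3.97988708]
11.6333 0.048244279730025055
```

View pics/d.png

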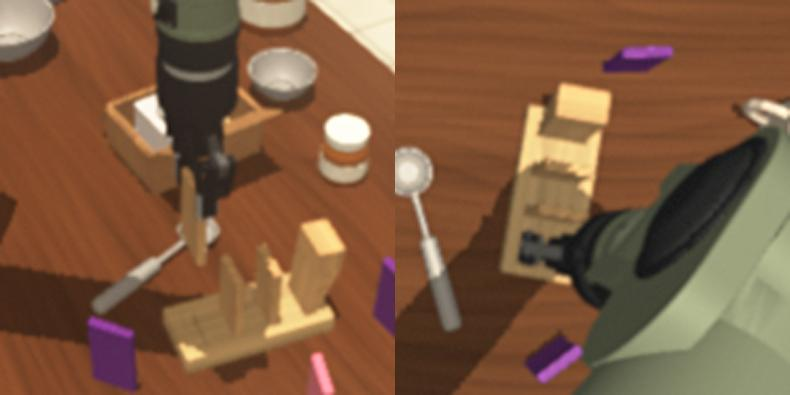

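```bash
python3 - <<'E'
from mv import *
im=cv2.imread('pics/side2.png')
tp=bot.current_tcp_pos();print(tp)
zt=tp[2]+.104-.0955
p=[tp[0],tp[1],-.139]
L=[]
for y in(-.025,.025):
    L.append((loc(p,[(-.005,y,zt-.095),(.005,y,zt-.095),(.005,y,zt),(-.005,y,zt)]),(0,255,0)))
overlay(im,'side',(290,180),(70,70),8.4,L,'pics/e.png')
E
```

```text
[ 0.43025422 -0.25955498  0.2392372 ]
```

View pics/e.png

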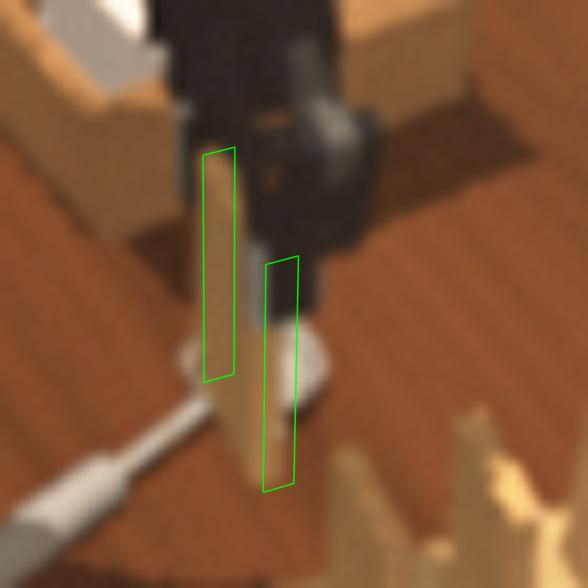

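```bash
python3 - <<'E'
from mv import *
cp=[.584,.044,.052];a=np.pi/2+.052
P=lambda *l:loc(cp,[l])[0]
bot.movep(P(-.0675,0,.21),down(a))
bot.movel(P(-.0675,0,.165))
for n in("side","top"):
    cv2.imwrite(f"pics/{n}3.png",bot.capture(n)["image"][:,:,::-1])
print(bot.current_clock(),bot.current_finger_gap(),bot.current_tcp_pos())
b=cv2.imread('pics/side3.png');t=cv2.imread('pics/top3.png')
cv2.imwrite('pics/d.png',np.hstack([cv2.resize(b[130:230,260:360],(395,395),interpolation=cv2.INTER_CUBIC),cv2.resize(t[140:240,220:320],(395,395),interpolation=cv2.INTER_CUBIC)]))
E
```

```text
13.3833 0.04836613813055203 [0.51743078 0.03990691 0.16604273]
```

View pics/d.png

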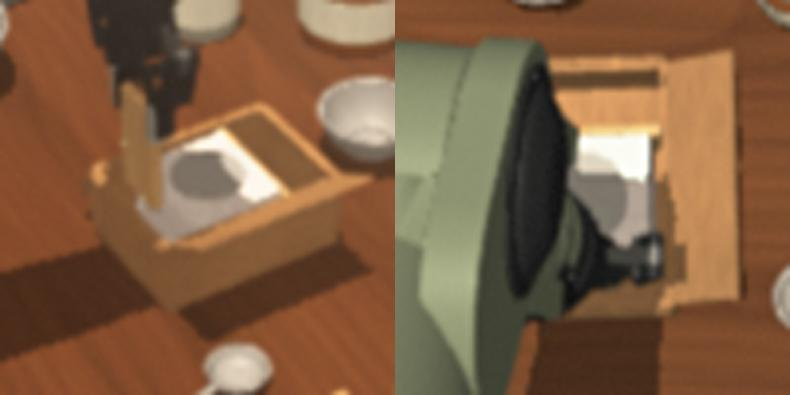

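```bash
python3 - <<'E'
from mv import *
im=cv2.imread('pics/side3.png')
cp=[.584,.044,.052]
L=[(b,(0,255,0)) for b in box(cp,-.085,.085,-.061,.061,0,.07)]
L.append((box(cp,-.08,.08,-.056,.056,.07,.07)[0],(0,255,255)))
L.append((loc(cp,[(-.0525+x,y,.069) for x,y in((0,-.046),(.085,-.046),(.085,.046),(0,.046))]),(255,0,0)))
tp=bot.current_tcp_pos();zt=tp[2]+.0085;p=[tp[0],tp[1],.052]
for y in(-.025,.025):
    L.append((loc(p,[(-.0075,y,zt-.095),(.0025,y,zt-.095),(.0025,y,zt),(-.0075,y,zt)]),(255,0,255)))
overlay(im,'side',(275,140),(90,75),8.4,L,'pics/e.png')
E
```

```text
(no output)
```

View pics/e.png

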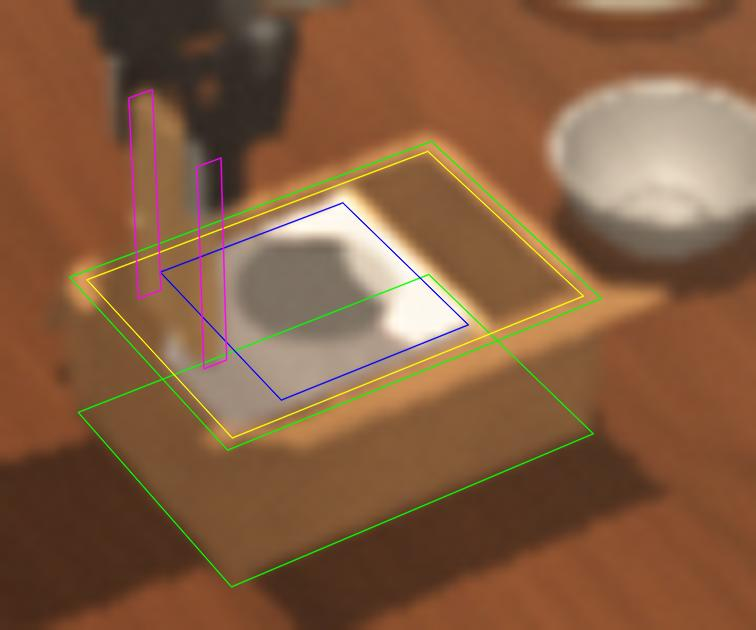

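```bash
python3 - <<'E'
from mv import *
im=cv2.imread('pics/side3.png')
cv2.imwrite('pics/e.png',cv2.resize(im[145:195,280:325],None,fx=12,fy=12,interpolation=cv2.INTER_CUBIC))
c=CAM['side'];print(-c['R'].T@c['t'])
E
```

```text
[ 0.04715065 -0.9305346   0.95809609]
```

View pics/e.png

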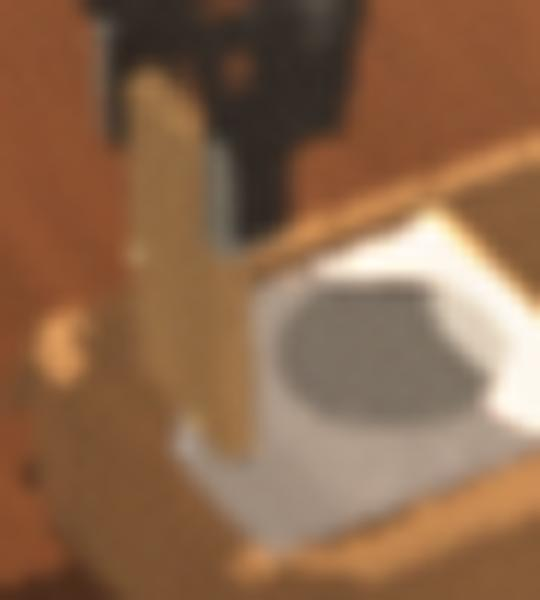

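```bash
python3 - <<'E'
from mv import *
cp=[.584,.044,.052]
P=lambda *l:loc(cp,[l])[0]
f0=bot.current_ft_force()
print(bot.movel(P(-.0675,0,.085),contact_N=4,max_speed=.05))
print(bot.current_tcp_pos(),bot.current_ft_force()-f0,bot.current_clock())
E
```

```text
True
[0.51664338 0.04057239 0.09155797] [-0.93186815  1.31153011  7.629736  ] 14.7083
```

```bash
python3 - <<'E'
from mv import *
cp=[.584,.044,.052]
P=lambda *l:loc(cp,[l])[0]
f0=bot.current_ft_force()
bot.movel(P(-.0675,0,.0925),max_speed=.05)
print(bot.movel(P(-.0790,0,.0925),contact_N=3,max_speed=.025))
p=bot.current_tcp_pos()
c,s=np.cos(cp[2]),np.sin(cp[2]);d=p-np.array([cp[0],cp[1],0]);lx=c*d[0]+s*d[1]
print(p,lx,bot.current_ft_force()-f0,bot.current_clock())
bot.movel(P(lx+.001,0,.0925),max_speed=.05)
print(bot.movel(P(lx+.001,0,.088),contact_N=3,max_speed=.04))
print(bot.current_tcp_pos(),bot.current_ft_force()-f0)
bot.grip(.062)
bot.movel(P(lx+.001,0,.2))
bot.movep([.42,-.33,.27],down(np.pi/2-.139))
for n in("side","top"):
    cv2.imwrite(f"pics/{n}4.png",bot.capture(n)["image"][:,:,::-1])
print(bot.current_clock())
b=cv2.imread('pics/side4.png');t=cv2.imread('pics/top4.png')
cv2.imwrite('pics/d.png',np.hstack([cv2.resize(b[130:230,260:360],(395,395),interpolation=cv2.INTER_CUBIC),cv2.resize(t[150:220,235:305],(395,395),interpolation=cv2.INTER_CUBIC)]))
E
```

```text
True
[0.51167933 0.04019299 0.0924365 ] -0.07242078931270547 [ 3.12530127  0.0338799  -6.01506524] 15.2917
True
[0.51462496 0.04041303 0.09087162] [-1.41926111  0.10989113  2.23634054]
18.4583
```

View pics/d.png

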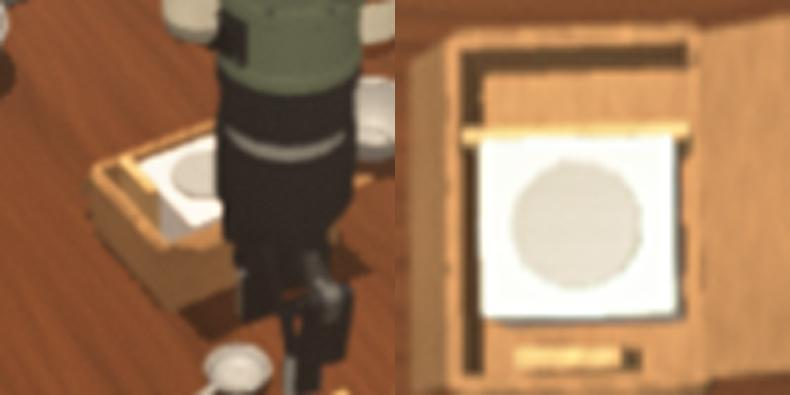

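```bash
python3 - <<'E'
from h import *
cp=[.584,.044,.052]
t=lambda *u:crop(u,(235,150),395/70)
def L(p):
    d=p[:2]-np.array(cp[:2]);c,s=np.cos(cp[2]),np.sin(cp[2]);return np.array([c*d[0]+s*d[1]+.08,-s*d[0]+c*d[1]]).round(4)
off=395
for nm,u,z in(('shim nl',(515,370),.1),('shim fl',(515,348),.1),('nr',(620,368),.1),('fr',(620,345),.1),('tin l',(485,317),.069),('tin r',(680,317),.069),('inner nl',(468,372),.07)):
    print(nm,L(unproj('top',t(u[0]-off,u[1]),z)))
E
python3 - <<'E'
import cv2
t=cv2.imread('pics/top4.png');b=cv2.imread('pics/side4.png')
cv2.imwrite('pics/f.png',cv2.resize(t[195:225,235:305],None,fx=10,fy=10,interpolation=cv2.INTER_CUBIC))
cv2.imwrite('pics/g.png',cv2.resize(b[155:215,280:330],None,fx=10,fy=10,interpolation=cv2.INTER_CUBIC))
E
```

```text
shim nl [0.0007 0.0262]
shim fl [0.0109 0.0262]
nr [ 0.0005 -0.0224]
fr [ 0.0111 -0.0225]
tin l [0.0287 0.0453]
tin r [ 0.0264 -0.0481]
inner nl [0.0025 0.0534]
```

View pics/f.png

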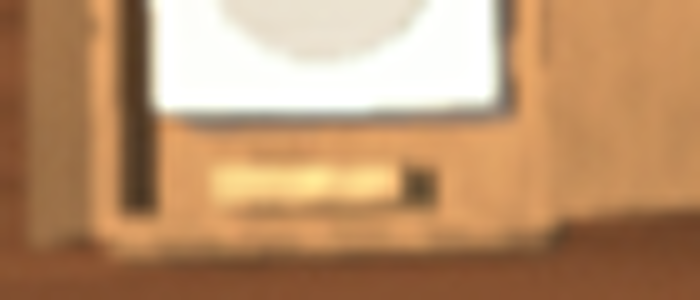

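View pics/g.png

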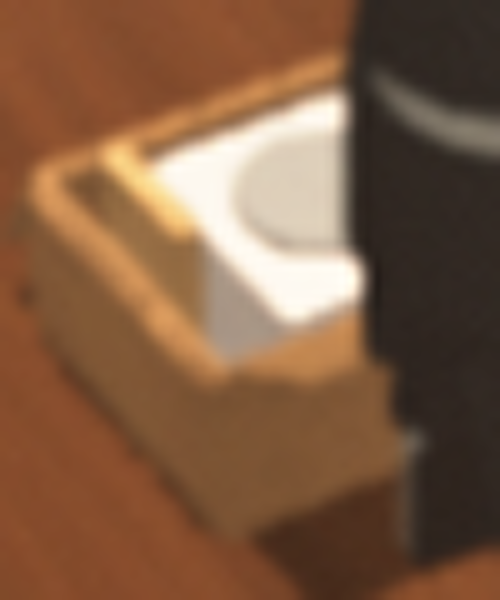

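```bash
python3 - <<'E'
from mv import *
for n in('top','side'):
    im=cv2.imread(f'pics/{n}0.png')
    off=(370,170) if n=='top' else (345,205)
    cv2.imwrite(f'pics/w_{n}.png',cv2.resize(im[off[1]:off[1]+60,off[0]:off[0]+50],None,fx=10,fy=10,interpolation=cv2.INTER_CUBIC))
E
```

```text
(no output)
```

View pics/w_top.png

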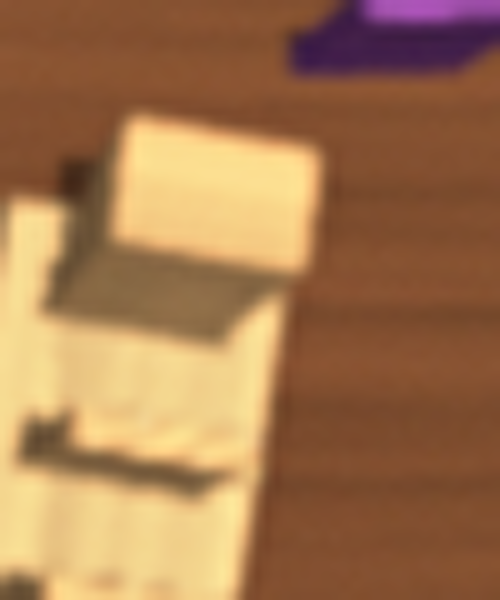

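View pics/w_side.png

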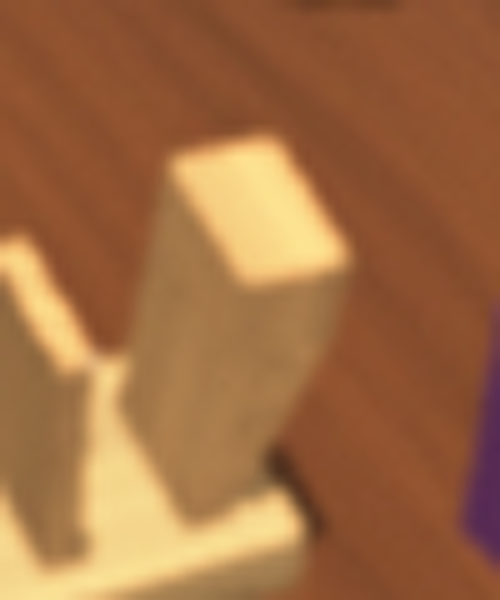

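```bash
python3 - <<'E'
from h import *
t=lambda *u:crop(u,(370,170),10);s=lambda *u:crop(u,(345,205),10)
C={'fl':(.026,.025),'fr':(.026,-.025),'nr':(-.006,-.025),'nl':(-.006,.025)}
ob=[('top',t(125,112),'fl'),('top',t(322,150),'fr'),('top',t(303,275),'nr'),('top',t(110,245),'nl'),('side',s(172,155),'nl'),('side',s(280,137),'fl'),('side',s(350,258),'fr'),('side',s(245,285),'nr')]
def W(p,l): return np.array([p[0],p[1],.009])+Rn.from_euler('ZY',[p[2],p[3]]).apply(l)
def f(p,full=True):
    r=np.concatenate([proj(n,W(p,(*C[k],.11)))[0]-u for n,u,k in ob])
    return np.r_[r,(p[3]-.105)/.02] if full else r.reshape(-1,2)
r=least_squares(f,[.56,-.28,-.139,.105]);print(r.x,f(r.x,False).round(1))
rp=[.496,-.269,-.139];print('slot',loc(rp,[(.066,0,.009)]))
print('block mid',W(r.x,(.01,0,.095)), 'foot',W(r.x,(-.002,0,0)))
E
```

```text
[ 0.55919054 -0.27858543 -0.1634593   0.09874827] [[ 0.2  0.4]
 [-0.5  0.2]
 [-0.4 -0.4]
 [-0.1 -1.1]
 [-0.2  0.7]
 [-0.6  0.5]
 [ 0.2  0.6]
 [ 0.2  0. ]]
slot [[ 0.56136343 -0.27814449  0.009     ]]
block mid [ 0.57825018 -0.28172895  0.10255131] foot [ 0.55722681 -0.27826155  0.00919718]
```

```bash
python3 - <<'E'
from mv import *
for u in((403,170.5),(424,169)): print('purple',unproj('top',u,.09))
Rw=Rn.from_euler('ZY',[-.15,.1]);o=np.array([.5592,-.2786,.009])
q=(Rn.from_matrix(Rw.as_matrix()@np.diag([-1,1,-1.]))).as_quat()
W=lambda *l:o+Rw.apply(l)
print(q,down(np.pi/2-.15))
bot.grip(.072)
bot.movep(W(.01,0,.17),q)
print(bot.movel(W(.01,0,.088),contact_N=6,max_speed=.1))
for n in("side","top"):
    cv2.imwrite(f"pics/{n}5.png",bot.capture(n)["image"][:,:,::-1])
print(bot.current_clock(),bot.current_tcp_pos(),W(.01,0,.088))
b=cv2.imread('pics/side5.png');t=cv2.imread('pics/top5.png')
cv2.imwrite('pics/d.png',np.hstack([cv2.resize(b[190:290,300:400],(395,395),interpolation=cv2.INTER_CUBIC),cv2.resize(t[150:250,350:450],(395,395),interpolation=cv2.INTER_CUBIC)]))
E
```

```text
purple [ 0.63414771 -0.32007073  0.09      ]
purple [ 0.63993784 -0.37684887  0.09      ]
[ 0.07483606  0.99594259  0.00374492 -0.04983867] [0.07492971 0.99718882 0.         0.        ]
False
20.5917 [ 0.57835407 -0.28180927  0.09653504] [ 0.577725   -0.28139978  0.09556203]
```

View pics/d.png

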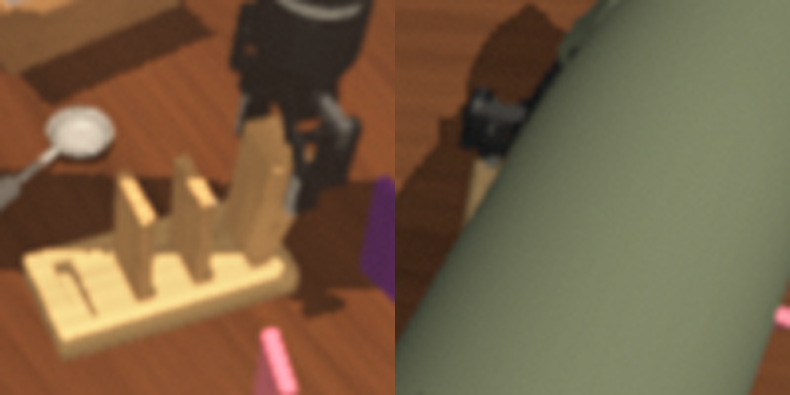

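Side view: the wedge's block (265,150 in the crop) sits between the open fingers. I'll grip it and lift along its own axis.

```bash
python3 - <<'E'
from mv import *
Rw=Rn.from_euler('ZY',[-.15,.1]);o=np.array([.5592,-.2786,.009])
W=lambda *l:o+Rw.apply(l)
bot.grip(.03);print(bot.current_finger_gap(),bot.current_tcp_pos())
bot.movel(W(.01,0,.14),max_speed=.08)
p=bot.current_tcp_pos();p[2]=.24
bot.movel(p)
cp=[.584,.044,.052];a=np.pi/2+.052
P=lambda *l:loc(cp,[l])[0]
# gap-frame origin x target .0185 -> tool at +.01
lx=-.08+.0185+.010
bot.movep(P(lx,0,.25),down(a))
bot.movel(P(lx,0,.19))
for n in("side","top"):
    cv2.imwrite(f"pics/{n}6.png",bot.capture(n)["image"][:,:,::-1])
tp=bot.current_tcp_pos();print(bot.current_clock(),bot.current_finger_gap(),tp,P(lx,0,.19))
im=cv2.imread('pics/side6.png')
L=[(b,(0,255,0)) for b in box(cp,-.085,.085,-.061,.061,0,.07)[1:]]
L.append((box(cp,-.08,.08,-.056,.056,.07,.07)[0],(0,255,255)))
L.append((loc(cp,[(-.0525+x,y,.069) for x,y in((0,-.046),(.085,-.046),(.085,.046),(0,.046))]),(255,0,0)))
L.append((loc(cp,[(-.08+x,y,.1) for x,y in((0,-.024),(.01,-.024),(.01,.026),(0,.026))]),(255,255,0)))
p=[tp[0],tp[1],.052];z0=tp[2]-.088
for y in(-.025,.025):
    L.append((loc(p,[(x-.01,y,z0+z) for x,z in((-.006,0),(.002,0),(.026,.08),(.026,.11),(-.006,.11))]),(255,0,255)))
overlay(im,'side',(270,110),(80,100),8,[],'pics/e0.png')
overlay(im,'side',(270,110),(80,75),8,L,'pics/e.png')
overlay(im,'side',(270,110),(80,75),8,[],'pics/e0.png')
E
```

```text
0.04932988722192491 [ 0.57815793 -0.28155494  0.09619822]
24.3667 0.049493918591466284 [0.53288131 0.04068117 0.19001493] [0.53256961 0.04132321 0.19      ]
```

View pics/e.png

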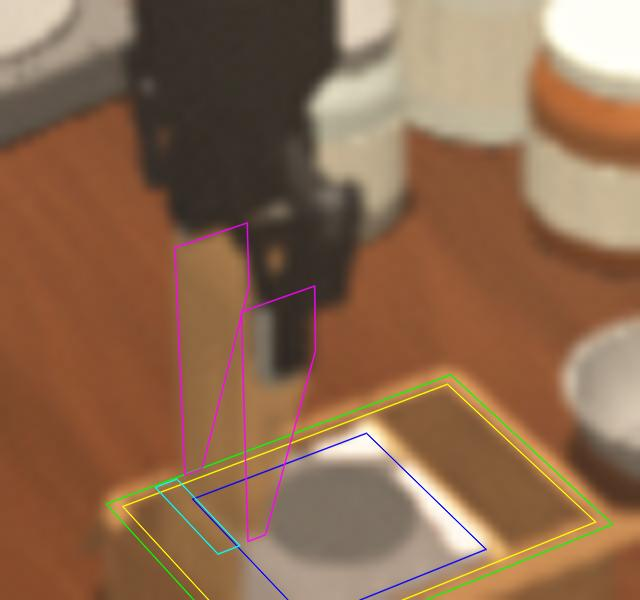

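View pics/e0.png

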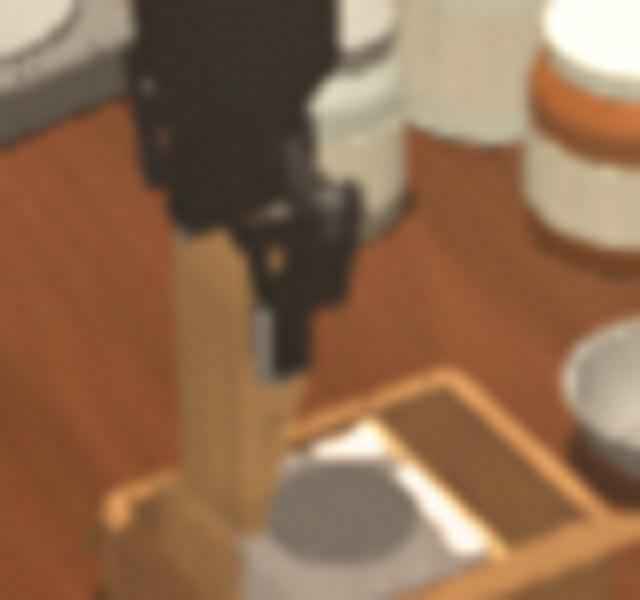

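```bash
python3 - <<'E'
from mv import *
cp=[.584,.044,.052]
P=lambda *l:loc(cp,[l])[0]
lx=-.0515
f0=bot.current_ft_force()
print(bot.movel(P(lx,0,.140),contact_N=4,max_speed=.05))
print(bot.current_tcp_pos(),bot.current_ft_force()-f0,bot.current_clock())
E
```

```text
True
[0.53332507 0.04120865 0.18809259] [-0.09713051  0.21207398  4.35023351] 24.6583
```

```bash
python3 - <<'E'
from mv import *
cp=[.584,.044,.052]
P=lambda *l:loc(cp,[l])[0]
bot.dwell(.2);print(bot.current_ft_force(),bot.current_tcp_pos())
bot.movel(P(-.0515,0,.193),max_speed=.05);bot.dwell(.2)
f0=bot.current_ft_force();print(f0)
lx=-.0475
bot.movel(P(lx,0,.193),max_speed=.05)
print(bot.movel(P(lx,0,.184),contact_N=6,max_speed=.03))
bot.dwell(.2);print(bot.current_tcp_pos(),bot.current_ft_force()-f0,bot.current_clock())
cv2.imwrite("pics/side7.png",bot.capture("side")["image"][:,:,::-1])
overlay(cv2.imread("pics/side7.png"),'side',(275,140),(50,50),11,[],'pics/e0.png')
E
```

```text
[-0.40415264  0.84071935  5.12578959] [0.5331127  0.04116676 0.18805852]
[ 0.42560997 -0.0878292  -0.44485469]
False
[0.53668874 0.04154796 0.18414786] [0.67121134 0.03075659 0.6083882 ] 26.225
```

View pics/e0.png

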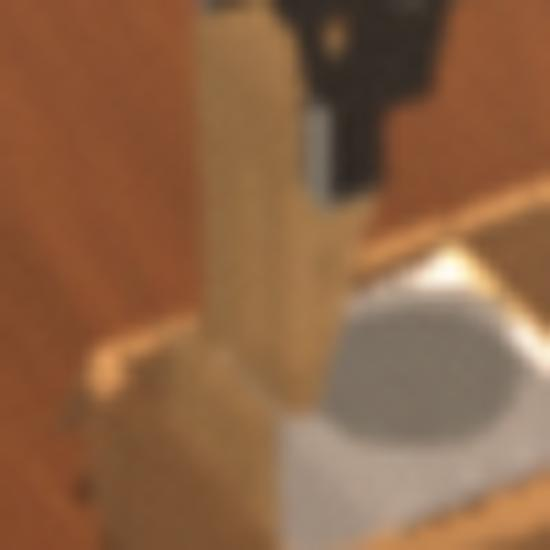

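```bash
python3 - <<'E'
from mv import *
cp=[.584,.044,.052]
P=lambda *l:loc(cp,[l])[0]
def lxy():
    p=bot.current_tcp_pos();d=p-np.array([cp[0],cp[1],0]);c,s=np.cos(cp[2]),np.sin(cp[2]);return np.array([c*d[0]+s*d[1],-s*d[0]+c*d[1],p[2]])
f0=bot.current_ft_force()
lx=-.0475
print(bot.movel(P(lx,0,.170),contact_N=5,max_speed=.03),lxy())
print(bot.movel(P(lx-.006,0,.170),contact_N=2,max_speed=.012),lxy(),bot.current_ft_force()-f0)
x=lxy()[0]+.0012
bot.movel(P(x,0,.170),max_speed=.02)
bot.dwell(.2);f1=bot.current_ft_force();print(f1-f0)
print(bot.movel(P(x,0,.140),contact_N=5,max_speed=.03),lxy(),bot.current_ft_force()-f1,bot.current_clock())
E
```

```text
False [-4.75861054e-02 -1.32234426e-05  1.69857188e-01]
False [-5.33461679e-02  5.67030365e-06  1.70173494e-01] [0.72108399 0.81407207 1.17582609]
[-0.36057543  0.23683272  0.14915812]
False [-5.22743799e-02 -2.29292364e-05  1.40017632e-01] [ 0.96885185 -1.298642    1.17979057] 29.1417
```

```bash
python3 - <<'E'
from mv import *
for n in('side','top'): cv2.imwrite(f"pics/{n}8.png",bot.capture(n)["image"][:,:,::-1])
overlay(cv2.imread("pics/side8.png"),'side',(270,130),(60,60),11,[],'pics/e0.png')
overlay(cv2.imread("pics/top8.png"),'top',(220,140),(90,90),6,[],'pics/e1.png')
E
```

```text
(no output)
```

View pics/e0.png

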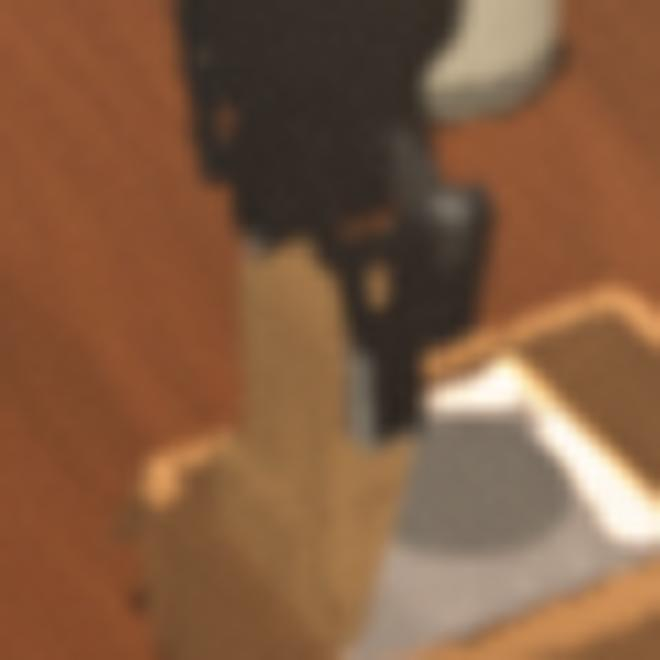

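View pics/e1.png

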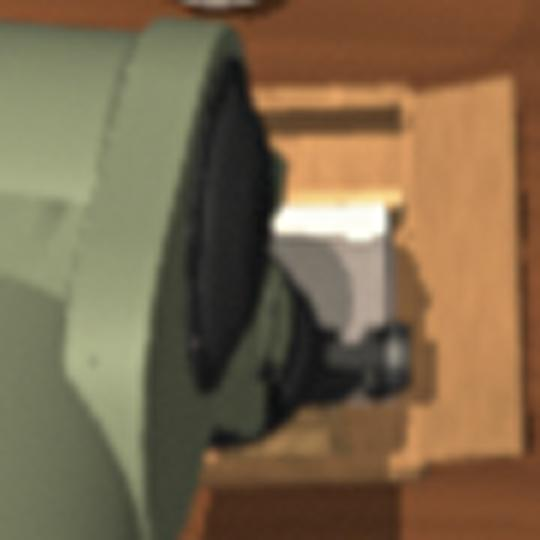

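```bash
python3 - <<'E'
from mv import *
cp=[.584,.044,.052]
L=[]
for y in(-.0235,.0265):
    L.append((loc(cp,[(-.08+x,y,z) for x,z in((0.0005,.06),(.0105,.06),(.0105,.1),(.0005,.1))]),(255,255,0)))
def enh(a):
    l=cv2.cvtColor(a,cv2.COLOR_BGR2LAB);l[:,:,0]=cv2.createCLAHE(4,(4,4)).apply(l[:,:,0]);return cv2.cvtColor(l,cv2.COLOR_LAB2BGR)
s=cv2.imread("pics/side8.png");t=cv2.imread("pics/top8.png")
overlay(s,'side',(275,155),(50,50),7.9,[],'pics/x1.png');overlay(s,'side',(275,155),(50,50),7.9,L,'pics/x2.png')
overlay(t,'top',(245,195),(50,50),7.9,[],'pics/x3.png')
a=[enh(cv2.imread(f'pics/x{i}.png')) for i in(1,3)]+[cv2.imread('pics/x2.png')]
cv2.imwrite('pics/e0.png',np.hstack(a[:2]));cv2.imwrite('pics/e1.png',a[2])
E
```

```text
(no output)
```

View pics/e0.png

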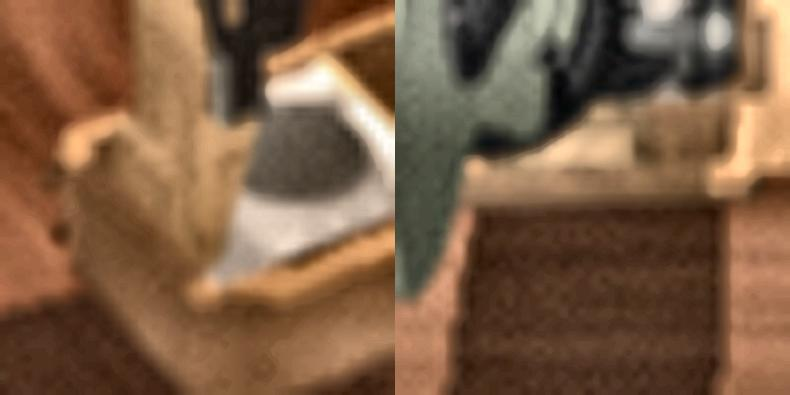

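View pics/e1.png

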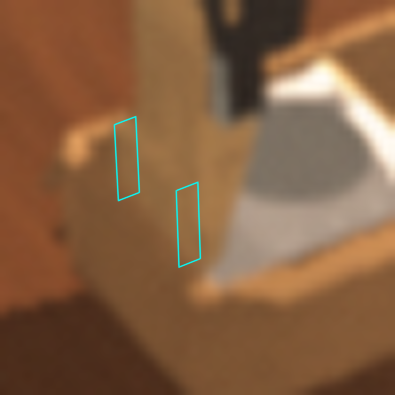

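```bash
cat >> mv.py <<'E'
cp=[.584,.044,.052]
P=lambda *l:loc(cp,[l])[0]
def lxy():
    p=bot.current_tcp_pos();d=p-np.array([cp[0],cp[1],0]);c,s=np.cos(cp[2]),np.sin(cp[2]);return np.array([c*d[0]+s*d[1],-s*d[0]+c*d[1],p[2]])
E
python3 - <<'E'
from mv import *
bot.dwell(.2);f0=bot.current_ft_force();x=lxy()[0]
print(f0,bot.movel(P(x-.007,0,.140),contact_N=3,max_speed=.012),lxy())
bot.dwell(.2);print(lxy(),bot.current_ft_force()-f0)
E
```

```text
[-0.02674851 -0.04151804 -0.88238817] True [-5.28890256e-02 -1.25476545e-05  1.39942791e-01]
[-5.28675970e-02  1.30961493e-05  1.39666538e-01] [1.99736405 0.19460558 1.82709151]
```

```bash
python3 - <<'E'
from mv import *
x=-.0525
bot.movel(P(x,0,.1395),max_speed=.02)
bot.dwell(.2);f0=bot.current_ft_force()
print(bot.movel(P(x,0,.105),contact_N=12,max_speed=.02),lxy())
bot.dwell(.3);print(lxy(),bot.current_ft_force()-f0,bot.current_finger_gap(),bot.current_clock(),Rn.from_quat(bot.current_tcp_rot()).as_matrix()[:,2])
E
```

```text
True [-5.28257473e-02  3.67661483e-05  1.19444821e-01]
[-5.27990460e-02  3.38722656e-05  1.19436399e-01] [-2.43991746  0.80982698  6.53387856] 0.04891850219365648 31.7333 [-1.36510446e-03  4.24679992e-04 -9.99998978e-01]
```

```bash
python3 - <<'E'
from mv import *
x=-.0525;z=bot.current_tcp_pos()[2]
for i in range(6):
    z-=.0015
    bot.movel(P(x,0,z),max_speed=.02);bot.dwell(.15)
    f=bot.current_ft_force();print(z,lxy().round(5),f.round(2),bot.current_finger_gap())
    if f[2]>26: break
print(bot.current_clock())
for n in('side','top'): cv2.imwrite(f"pics/{n}9.png",bot.capture(n)["image"][:,:,::-1])
overlay(cv2.imread("pics/side9.png"),'side',(265,130),(70,70),8,[],'pics/e0.png')
E
```

```text
0.11793639948810897 [-5.2640e-02  1.0000e-05  1.1927e-01] [-5.08 -0.23 16.49] 0.049314434156156654
0.11643639948810897 [-0.05259  0.       0.11898] [-9.   -0.18 25.75] 0.04944579851745321
0.11493639948810896 [-5.2630e-02  1.0000e-05  1.1872e-01] [-12.18  -0.66  34.93] 0.0493155238686473
32.9333
```

View pics/e0.png

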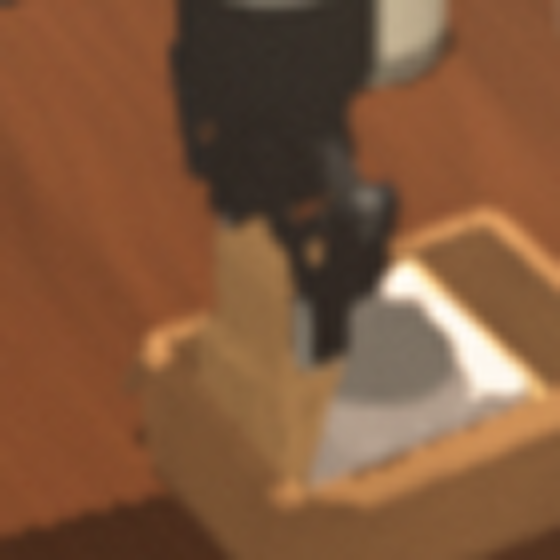

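```bash
python3 - <<'E'
from mv import *
z=.1158
for x in(-.0535,-.0545):
    bot.movel(P(x,0,z),max_speed=.02);bot.dwell(.3)
    f=bot.current_ft_force();print(x,lxy().round(5),f.round(2),bot.current_finger_gap(),bot.current_torque().round(2))
for n in('side','top'): cv2.imwrite(f"pics/{n}10.png",bot.capture(n)["image"][:,:,::-1])
im=cv2.imread('pics/side10.png');tp=bot.current_tcp_pos();p=[tp[0],tp[1],.052];z0=tp[2]-.088;L=[]
for y in(-.025,.025):
    L.append((loc(p,[(x-.01,y,z0+z) for x,z in((-.006,0),(.002,0),(.026,.08),(.026,.11),(-.006,.11))]),(255,0,255)))
    L.append((loc(cp,[(-.08+x,y+.0015,z) for x,z in((0.0005,.06),(.0105,.06),(.0105,.1),(.0005,.1))]),(255,255,0)))
overlay(im,'side',(275,130),(50,60),7.8,L,'pics/x1.png');overlay(im,'side',(275,130),(50,60),7.8,[],'pics/x2.png')
cv2.imwrite('pics/e.png',np.hstack([cv2.imread('pics/x1.png'),cv2.imread('pics/x2.png')]))
print(z0,bot.current_clock())
E
```

```text
-0.0535 [-5.2770e-02  2.0000e-05  1.1881e-01] [-8.15  0.09 26.44] 0.04899972899752086 [0.11 1.47 0.29]
-0.0545 [-5.293e-02 -1.000e-05  1.188e-01] [-5.38  0.14 24.82] 0.049228845896035586 [0.14 0.96 0.27]
0.030776749508718837 34.2333
```

View pics/e.png

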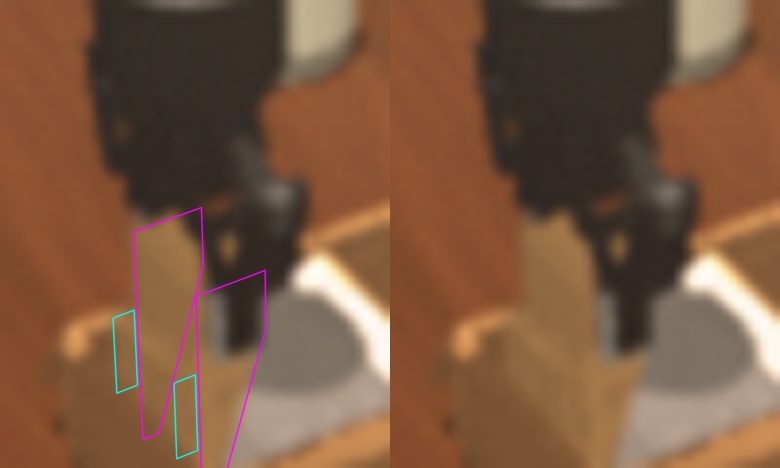

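View pics/top10.png

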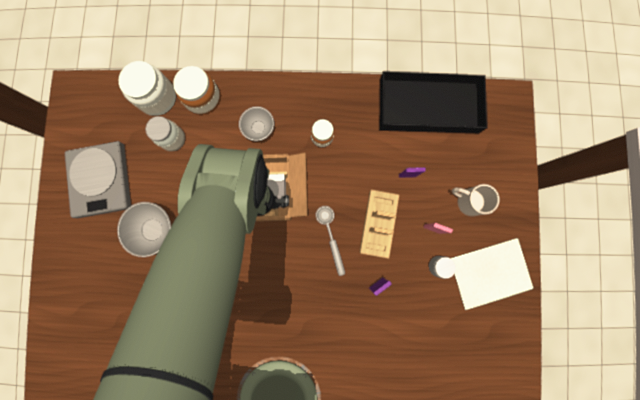

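```bash
python3 - <<'E'
from mv import *
p=bot.current_tcp_pos();bot.dwell(.5);print(bot.current_tcp_pos()-p,bot.current_ft_force(),bot.current_finger_gap(),bot.current_clock())
bot.hand_in()
E
```

```text
[1.43778415e-05 4.43276732e-06 1.78356789e-05] [-4.8038297  -0.10349634 24.54553708] 0.04926144958046532 34.7333
the job is handed in; nothing more can be done
```

I finished the job and handed it in at about 34.7 s of the 72 s allowed, with the wedge jammed and still held. No verdict was reported.

- **Flap:** I swung it back to about 2.6 rad, its stop, as read from the top view.
- **Shim:** I measured the gap at about 28 mm, so one shim was enough. It stands upright on the carton floor against the near wall, and the other two are still in the rack.
- **Wedge:** It jammed stiffly with its foot about 26 mm above the carton floor. At hand-in I held it gripped (49 mm opening), pressed down with about 25 N, and it had moved less than 0.02 mm over the last 0.5 s.
- **Surroundings:** The last top view showed the bystanders where they started.

**Checks that disagreed or could not be made:**
- On the first descent the wedge's foot touched the top of the shim with about 5 N. I backed up, shifted it 4 mm away and went in cleanly. A sideways touch then found the shim's face about 11 mm from the wall, where it should be.
- The jam depth implies a gap of about 29–30 mm, against 27–28 mm from the images, which is within the camera calibration error.
- In the last pictures the gripper partly hid the shim. Its upright stance there rests on its visible top edge and on contact forces.
- I inferred the wedge's pressure on the tin and the shim from wrist force and did not measure it directly.

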